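Kit the sensor brackets and show the tray to the camera

ROBOT

A 6-joint arm with a two-finger parallel gripper is mounted at the origin on the work surface. World frame = base frame: x ahead of the robot, y to its left, z up, the work surface at z = 0. Lengths are in m, angles in rad, forces in N, time in s.
With the tool pointing down it reaches from about 0.35 to 0.85 m from the base axis. Payload 8.1 kg.
Tool frame: the origin (TCP) lies at the very end of the fingers, on their centre line; the grasp point (between the pads) lies 19 mm behind it (bot.pinch_z is the z of the grasp point in the tool frame, in m); z points along the fingers, y is the line along which they close (so a half turn about z gives the same grasp; the last joint's range is limited). The gripper opens to 85 mm and grips with 20 to 120 N. Pads are 22 mm wide; open, the fingers measure 114 mm over their backs; the gripper's body (76 mm by 85 mm) begins 54 mm behind the grasp point. The pads swing forward as they close: fully open they stand 13 mm farther back than shut.
Start: joints at [1.172, 0.13, 1.488, -0, 1.523, -0.085], TCP at [0.185, 0.571, 0.231] pointing down, gripper open.
Joint ranges: [-2.96, 2.96], [-0.89, 2.26], [0.02, 2.5], [-1.34, 4.48], [0, 2.73], [-2.66, 2.66]. Speed limits (rad/s): [2.39, 2.39, 2.79, 3.14, 3.14, 3.14].

INTERFACE

Orientations are given as a unit quaternion [w, x, y, z].
In Python, from bench import bot gives the robot as it stands. The module is installed in compiled form; this text tells all that it offers.
- The arm moves only by the tool servo_tool, never from a script. Its argument "plan" is a list of rows, each an object of numbers: "dx", "dy", "dz": the shift along the world's x, y, z in units of 40 mm (1.0 is 40 mm); "twist": the turn about the world's z in rad. A call has 1 to 8 rows; each row shifts and turns the commanded pose from where the row before left it; what a row does not reach is not made up. A row lasts 1/8 s, in which the tool goes at most 62.5 mm and 10.7 degrees, less where a joint would pass 70% of its speed; a pose out of reach is approached as far as the arm can. A call is refused whole if a number of a shift passes 1 or a number of a turn 0.188, either way. A call with a gripper value outside its range is refused whole. "gripper" is the finger opening in mm, from 0 to 85.4, set as the call begins (left out, the last holds). The fingers move at their own pace and stop on an object; "force" is the grip in N (left out, the last holds). Time passes only in rows, so rows that do not move let the fingers close. It gives the time, the measured TCP pose, the force, the opening and the grip force at its end, in the units of the state.
- bot.state(): the state, without advancing time (a new reading comes with each control period).
- bot.grab_frame(name): name is "side" or "top" or "wrist"; returns the picture (400x640x3 uint8, red, green, blue); there is no depth.
- bot.get_calibration(name): a dict with "camera_matrix" (3x3 intrinsics, pixels), "R" (3x3) and "t" (3): a world point X has camera coordinates R X + t. Camera axes: x right, y down, z forward; pixel columns grow to the right and rows downward; lengths in m; the calibration is good to about 2 mm. A picture is of the moment at which its call begins: read the wrist's pose just before it. get_calibration takes no time and is no camera call; for the wrist camera it gives the pose at the moment of the call.
- bot.finish_job(): hands the job in; it is judged then, once.
The state is a dict: "t": time; "joint_pos": joint angles; "joint_velocities": joint speeds; "effort": joint torques, N m; "ee_pos": TCP position; "orientation": TCP orientation; "contact_force": force on the tool from outside, world axes, zero at the start; "moment": the same for the moment, N m; "width": opening from 0.0 (shut) to 1.0 (fully open); "finger_force": force on a finger pad.
Only numpy, scipy, OpenCV 4.12 (cv2) and the standard library are available. Lean on these libraries where they do the work, as an engineer would, in place of code of your own. Each camera call takes 0.05 s, during which the arm holds its last target. There are 200 camera calls.

TASK

Lay each of the two plastic sensor brackets on its foot in the tray compartment of its own colour, orange in orange and blue in blue, setting them down rather than dropping them. Once both lie flat and released, pick the tray up by its black handle and hold it still and level for the camera above the middle of the small black mat on the bench, with its underside about 12 cm above the bench, without ever tipping it; finish while holding it there, and leave everything else where it lies.

Things in the scene. Friction and masses are not known exactly. Their poses are not given: they have to be found in the camera images.
- tray: Shallow grey plastic kit tray, 250 (own x) x 120 (own y) mm, floor 4 mm thick, rim and compartment walls 12 mm above the underside, with a black bridge handle across its middle. About 0.3 kg, loose on the bench. Origin: centre of the underside; z up. It has an orange-floored compartment on its -x side and a blue-floored one on its +x side.
- tray_handle (a point): Centre of the handle's grip bar, 64 mm above the tray's underside, over the tray's origin; axes are the tray's. The bar is 12 mm thick (own x), 12 mm high (58 to 70 mm above the underside) and 104 mm long (own y), carried by a 12 mm square post at either end, so it is gripped from above, closing along the tray's x. The tray's centre of mass is below it.
- orange_cell (a point): Orange-floored 42 (tray x) x 96 (tray y) mm compartment, centre of its floor. The floor is 4 mm above the tray's underside, the walls are 4 mm thick and rise 8 mm above the floor. 70 mm from the tray's middle towards -x. Axes are the tray's: a bracket in it has its long axis (own x) along the tray's y, either way round.
- blue_cell (a point): Blue-floored 96 (tray x) x 42 (tray y) mm compartment, centre of its floor. The floor is 4 mm above the tray's underside, the walls are 4 mm thick and rise 8 mm above the floor. 70 mm from the tray's middle towards +x. Axes are the tray's: a bracket in it has its long axis (own x) along the tray's x, either way round.
- orange_bracket: Orange T-section plastic sensor bracket: a flat foot 84 (own x) x 30 (own y) x 5 mm with an upright web in its middle, 36 (own x) x 10 (own y) mm, rising from the foot to 45 mm above the foot's underside (the web is what to grip, across its 10 mm thickness). About 50 g. Origin: centre of the foot's underside; z up through the web. It starts standing on its foot on the bench. 
- blue_bracket: Blue T-section plastic sensor bracket: a flat foot 84 (own x) x 30 (own y) x 5 mm with an upright web in its middle, 36 (own x) x 10 (own y) mm, rising from the foot to 45 mm above the foot's underside (the web is what to grip, across its 10 mm thickness). About 50 g. Origin: centre of the foot's underside; z up through the web. It starts standing on its foot on the bench. 
- mat: Thin black rubber mat fixed on the bench, 220 x 220 x 2 mm, with a small white cross in its middle. Origin: centre of its underside, z up.
- spare_bracket: Bystander: a bare aluminium bracket of the same shape (84 x 30 x 45 mm high) behind the others. Origin: centre of its underside.
- battery: Bystander: black and green battery pack, 105 x 34 x 26 mm, yellow plug. Origin: centre of its underside.
- pliers: Bystander: pliers with white grips lying on the bench, 175 mm long, 14 mm high. Origin: under the pivot.
- driver_board: Bystander: green circuit board on brass spacers, 90 x 60 mm, 26 mm high. Origin: centre of its underside.
- tape_roll: Bystander: roll of black tape lying flat, 64 mm across, 19 mm high. Origin: centre of its underside.
- screw_jar: Bystander: jar with a red cap, 50 mm across, 60 mm high. Origin: centre of its underside.
- screwdriver: Bystander: red-handled screwdriver, about 200 mm long and 26 mm high, lying on the bench. Origin: on the bench, under its middle.

How it is judged:
By the outcome, as a careful person would: the job done as asked, in the order asked, and still so for the second after the job is handed in, while the arm keeps its last pose, push and grip.
It also fails if it takes over 72 s, if anything falls off the work surface, if the arm or the gripper's body presses on something with over 40 N, if the wrist force passes 120 N, or if a joint passes its speed limit or range.

## Working session

There is one attempt and no reset: what is moved stays moved. The work goes in short steps, Python scripts to look and compute and a tool call to move; the robot and the scene stay as the last step left them, time stands still between calls to the robot, and variables do not carry over. Pictures are saved under pics/ and viewed, at most 10 in all, crops included, and the job is handed in when it is done.

Besides the shell and the picture viewer there is one more tool, called after "Emit:" in YAML: its name, and indented under it one key for each argument. servo_tool: Moves the arm, as the interface text tells. Its arguments: {"type":"object","properties":{"plan":{"type":"array"},"gripper":{"type":"number"},"force":{"type":"number"}},"required":["plan"]}

```bash
mkdir -p pics; cat > h.py <<'E'
import numpy as np, cv2
from bench import bot
def grab(n,save=None):
    c=bot.get_calibration(n); im=np.array(bot.grab_frame(n))
    if save: cv2.imwrite('pics/'+save,im[:,:,::-1])
    return im,c
def ray(c,uv,z):
    K,R,t=[np.array(c[k],float) for k in('camera_matrix','R','t')]
    d=R.T@np.linalg.inv(K)@np.array([uv[0],uv[1],1.]); o=-R.T@t
    return o+d*(z-o[2])/d[2]
def proj(c,X):
    K,R,t=[np.array(c[k],float) for k in('camera_matrix','R','t')]
    p=K@(R@np.array(X,float)+t.ravel()); return p[:2]/p[2]
E
python3 - <<'E'
from h import *
a,c=grab('top','top1.png'); b,d=grab('side','side1.png')
cv2.imwrite('pics/both.png',cv2.resize(np.vstack([a,b]),(480,600))[:,:,::-1])
for k in (c,d): print(-np.array(k['R']).T@np.array(k['t']).ravel())
print(bot.state())
E
```

```text
[0.24101511 0.0152295  1.72684883]
[-0.02078219  1.18451986  1.00476668]
{'t': 0.1, 'joint_pos': array([ 1.17160564e+00,  1.31075563e-01,  1.48919233e+00,  1.46491979e-05,
        1.52301259e+00, -8.54112924e-02]), 'joint_velocities': array([-9.71077181e-04, -4.21797754e-04, -3.90153816e-03, -1.65614786e-03,
       -3.65220026e-05, -3.96139033e-04]), 'effort': array([ 2.13588159e-03, -5.70948100e+01, -5.01946449e+01, -1.12110486e-04,
        8.04840471e-03, -5.28020541e-05]), 'ee_pos': array([0.1849759, 0.5702423, 0.2303433]), 'orientation': array([-2.09589456e-04,  1.56247161e-01,  9.87717628e-01, -8.17510664e-04]), 'contact_force': array([-0.17307152,  0.17844544,  0.62857855]), 'moment': array([ 0.0083735 , -0.0244386 ,  0.01724942]), 'finger_force': 0.0, 'width': 0.9973757232346174}
```

View pics/top1.png

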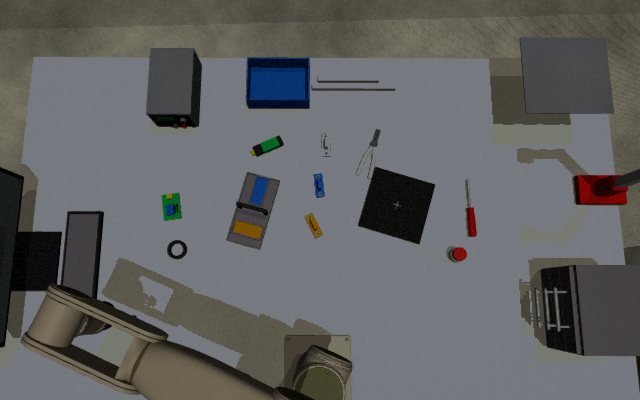

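The top view shows the tray at (253,210) with the orange cell at (246,231) and the blue cell at (260,191). The brackets are orange at (313,225) and blue at (319,186), and the mat cross is at (397,205). Next I'll measure these.

```bash
cat >> h.py <<'E'
def blobs(im,col,amin=30):
    hsv=cv2.cvtColor(im,cv2.COLOR_RGB2HSV)
    lo,hi={'orange':((10,120,60),(25,255,255)),'blue':((100,120,60),(120,255,255))}[col]
    m=cv2.morphologyEx(cv2.inRange(hsv,lo,hi),cv2.MORPH_CLOSE,np.ones((3,3)))
    cs,_=cv2.findContours(m,cv2.RETR_EXTERNAL,cv2.CHAIN_APPROX_NONE)
    return [x for x in cs if cv2.contourArea(x)>amin]
def onplane(c,cn,z):
    P=np.array([ray(c,p,z)[:2] for p in cn.reshape(-1,2)])
    (x,y),(w,h),a=cv2.minAreaRect((P*1000).astype(np.float32))
    if w<h: w,h,a=h,w,a+90
    return np.round([x,y,w,h,(a+90)%180-90],1)   # mm, deg of long axis
E
python3 - <<'E'
from h import *
im,c=grab('top')
for col in('orange','blue'):
    for b in blobs(im,col):
        print(col,b.reshape(-1,2).mean(0).round(),onplane(c,b,0.005))
g=cv2.cvtColor(im,cv2.COLOR_RGB2GRAY)
m=(g<45).astype(np.uint8); cs,_=cv2.findContours(m,cv2.RETR_EXTERNAL,cv2.CHAIN_APPROX_NONE)
for b in cs:
    u=b.reshape(-1,2).mean(0)
    if cv2.contourArea(b)>60 and 220<u[0]<450 and 120<u[1]<260: print('dark',u.round(),onplane(c,b,.002),onplane(c,b,.07))
print('cross',ray(c,(397,205),.002))
E
```

```text
orange [247. 229.] [459.6 241.   94.7  42.2  74.9]
orange [313. 225.] [474.3  13.5  82.2  29.3  26.5]
blue [169. 209.] [527.3 511.2  32.6  24.2   3.3]
blue [258. 191.] [595.2 204.4  95.5  40.8 -15. ]
blue [319. 185.] [615.4  -4.9  83.9  29.4   6.2]
blue [277.  79.] [1012.5  145.3  229.5  167.1  -89.8]
dark [251. 207.] [533.1 227.5 112.7  31.3  80.3] [521.6 219.1 108.3  30.1  80.3]
dark [397. 205.] [ 547.4 -275.6  219.1  218.4  -16.9] [ 535.3 -264.1  210.5  209.8  -16.9]
dark [269. 147.] [757.7 176.4 104.9  38.7 -66.6] [737.3 170.1 100.7  37.1 -66.6]
cross [ 0.54574426 -0.27731898  0.002     ]
```

View pics/side1.png

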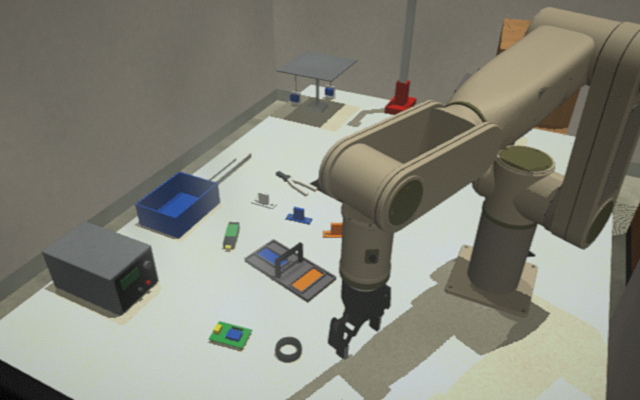

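Emit:
servo_tool:
  plan:
    - {"dx": 0.72,"dy": -0.96,"twist": 0.028}
    - {"dx": 0.72,"dy": -0.96,"twist": 0.028}
    - {"dx": 0.72,"dy": -0.96,"twist": 0.028}
    - {"dx": 0.72,"dy": -0.96,"twist": 0.028}
    - {"dx": 0.72,"dy": -0.96,"twist": 0.028}
    - {"dx": 0.72,"dy": -0.96,"twist": 0.028}
    - {"dx": 0.72,"dy": -0.96,"twist": 0.028}
    - {"dx": 0.72,"dy": -0.96,"twist": 0.028}
  gripper: 50
  force: 30

```text
invalid input
```

Emit:
servo_tool:
  plan:
    - {"dx": 0.72,"dy": -0.96,"twist": 0.028}
    - {"dx": 0.72,"dy": -0.96,"twist": 0.028}
    - {"dx": 0.72,"dy": -0.96,"twist": 0.028}
    - {"dx": 0.72,"dy": -0.96,"twist": 0.028}
    - {"dx": 0.72,"dy": -0.96,"dz": -0.3,"twist": 0.028}
    - {"dx": 0.7,"dy": -0.96,"dz": -0.3,"twist": 0.028}
    - {"dx": 0.7,"dy": -0.96,"dz": -0.3,"twist": 0.028}
    - {}

```text
invalid input
```

```bash
cat >> h.py <<'E'
from scipy.spatial.transform import Rotation as Ro
def pose():
    s=bot.state(); q=s['orientation']; M=Ro.from_quat([q[1],q[2],q[3],q[0]]).as_matrix()
    yw=np.degrees(np.arctan2(M[1,1],M[0,1]))
    print('t',round(s['t'],2),'tcp',(s['ee_pos']*1000).round(1),'yaw',yw.round(1),'tilt z',M[:,2].round(3),'F',s['contact_force'].round(1),'w',round(s['width']*85.4,1),'ff',round(s['finger_force'],1))
    return s['ee_pos'],yw
E
python3 - <<'E'
from h import *
pose()
im,c=grab('wrist','w1.png')
for col in('orange','blue'):
    for b in blobs(im,col,300): print(col,b.reshape(-1,2).mean(0).round(),onplane(c,b,.005))
print('exp',proj(c,(.6154,-.0049,.045)))
E
```

```text
t 0.15 tcp [185.  570.3 230.5] yaw 72.0 tilt z [-0.001 -0.001 -1.   ] F [-0.6  0.5 -0. ] w 85.7 ff 0.0
exp [ 73.60043979 517.0983575 ]
```

View pics/w1.png

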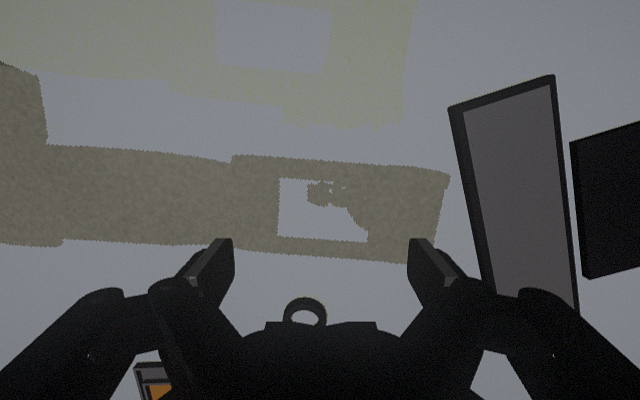

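The wrist view still shows the start area, with the tray edge at (155,380), so the moves were refused. My rows probably need all four keys.

Emit:
servo_tool:
  plan:
    - {"dx": 0.72,"dy": -0.96,"dz": 0,"twist": 0.028}
    - {"dx": 0.72,"dy": -0.96,"dz": 0,"twist": 0.028}
    - {"dx": 0.72,"dy": -0.96,"dz": 0,"twist": 0.028}
    - {"dx": 0.72,"dy": -0.96,"dz": 0,"twist": 0.028}
    - {"dx": 0.72,"dy": -0.96,"dz": 0,"twist": 0.028}
    - {"dx": 0.72,"dy": -0.96,"dz": 0,"twist": 0.028}
    - {"dx": 0.72,"dy": -0.96,"dz": 0,"twist": 0.028}
    - {"dx": 0.72,"dy": -0.96,"dz": 0,"twist": 0.028}
  gripper: 50
  force: 30

```text
t: 1.2
ee_pos: [0.4163, 0.2621, 0.2313]
orientation: [0.0, 0.044, 0.999, 0.0]
contact_force: [0.9, -0.1, -0.6]
width: 0.587
finger_force: 0.0
```

Emit:
servo_tool:
  plan:
    - {"dx": 0.71,"dy": -0.95,"dz": 0,"twist": 0.028}
    - {"dx": 0.71,"dy": -0.95,"dz": 0,"twist": 0.028}
    - {"dx": 0.71,"dy": -0.95,"dz": 0,"twist": 0.028}
    - {"dx": 0.71,"dy": -0.95,"dz": -0.3,"twist": 0.028}
    - {"dx": 0.71,"dy": -0.95,"dz": -0.4,"twist": 0.028}
    - {"dx": 0.71,"dy": -0.95,"dz": -0.4,"twist": 0.028}
    - {"dx": 0.71,"dy": -0.95,"dz": -0.4,"twist": 0.028}
    - {"dx": 0,"dy": 0,"dz": 0,"twist": 0}

```text
t: 2.2
ee_pos: [0.6142, -0.0054, 0.1685]
orientation: [-0.002, -0.051, 0.999, -0.0]
contact_force: [-0.9, -0.2, -0.2]
width: 0.586
finger_force: 0.0
```

```bash

python3 - <<'E'
from h import *
pose()
im,c=grab('wrist','w2.png')
for col in('orange','blue'):
    for b in blobs(im,col,300): print(col,b.reshape(-1,2).mean(0).round(),onplane(c,b,.005))
print('exp',proj(c,(.6154,-.0049,.045)))
E
```

```text
t 2.2 tcp [614.2  -5.4 168.5] yaw 95.9 tilt z [-0.004 -0.    -1.   ] F [-0.9 -0.2 -0.2] w 50.1 ff 0.0
orange [592.  47.] [458.3 244.2  92.6  39.1  75. ]
orange [354.  38.] [475.3  14.7  82.4  29.7  26. ]
blue [321. 179.] [616.2  -4.   82.1  28.8   6.7]
blue [518. 180.] [595.3 207.3  96.2  37.3 -15.1]
exp [319.90417017 189.44803386]
```

View pics/w2.png

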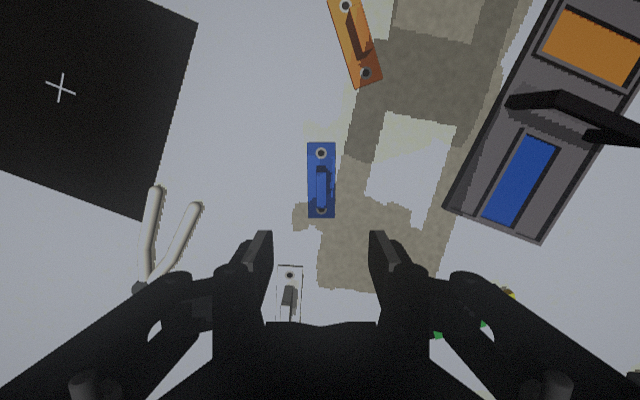

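The blue bracket is at (321,179) and the measurement agrees within 1 mm. The orange bracket is at (354,38), with clear space around both, so I'll descend.

Emit:
servo_tool:
  plan:
    - {"dx": 0.04,"dy": 0.02,"dz": -0.9,"twist": 0.01}
    - {"dx": 0,"dy": 0,"dz": -0.9,"twist": 0}
    - {"dx": 0,"dy": 0,"dz": -0.9,"twist": 0}
    - {"dx": 0,"dy": 0,"dz": -0.7,"twist": 0}
    - {"dx": 0,"dy": 0,"dz": -0.3,"twist": 0}
    - {"dx": 0,"dy": 0,"dz": -0.16,"twist": 0}
    - {"dx": 0,"dy": 0,"dz": 0,"twist": 0}

```text
t: 3.12
ee_pos: [0.6165, -0.0015, 0.0178]
orientation: [0.001, -0.058, 0.998, -0.0]
contact_force: [0.4, 0.2, -0.3]
width: 0.59
finger_force: 0.0
```

Emit:
servo_tool:
  plan:
    - {"dx": 0,"dy": 0,"dz": 0,"twist": 0}
    - {"dx": 0,"dy": 0,"dz": 0,"twist": 0}
    - {"dx": 0,"dy": 0,"dz": 0,"twist": 0}
    - {"dx": 0,"dy": 0,"dz": 0,"twist": 0}
  gripper: 4
  force: 30

```text
t: 3.62
ee_pos: [0.6167, -0.0018, 0.0179]
orientation: [0.001, -0.058, 0.998, -0.0]
contact_force: [-0.4, 0.7, 6.3]
width: 0.113
finger_force: 31.4
```

Emit:
servo_tool:
  plan:
    - {"dx": 0,"dy": 0,"dz": 0.5,"twist": 0}
    - {"dx": 0,"dy": 0,"dz": 0.9,"twist": 0}
    - {"dx": 0,"dy": 0,"dz": 0.9,"twist": 0}
    - {"dx": -0.09,"dy": 0.6,"dz": 0.4,"twist": -0.063}
    - {"dx": -0.09,"dy": 0.9,"dz": 0,"twist": -0.063}
    - {"dx": -0.09,"dy": 0.9,"dz": 0,"twist": -0.063}
    - {"dx": -0.09,"dy": 0.9,"dz": 0,"twist": -0.063}
    - {"dx": -0.09,"dy": 0.9,"dz": 0,"twist": -0.063}

```text
t: 4.62
ee_pos: [0.5978, 0.1674, 0.1261]
orientation: [0.0, 0.1, 0.995, 0.0]
contact_force: [-0.7, -0.2, -0.4]
width: 0.113
finger_force: 30.4
```

Emit:
servo_tool:
  plan:
    - {"dx": -0.09,"dy": 0.6,"dz": 0,"twist": -0.063}
    - {"dx": 0,"dy": 0.36,"dz": -0.3,"twist": 0}
    - {"dx": 0,"dy": 0,"dz": -0.6,"twist": 0}
    - {"dx": 0,"dy": 0,"dz": 0,"twist": 0}
    - {"dx": 0,"dy": 0,"dz": 0,"twist": 0}

```text
t: 5.25
ee_pos: [0.5946, 0.2042, 0.0892]
orientation: [-0.0, 0.13, 0.991, -0.0]
contact_force: [0.3, 0.1, -0.8]
width: 0.115
finger_force: 30.4
```

```bash

python3 - <<'E'
from h import *
pose()
im,c=grab('wrist','w3.png')
for col in('orange','blue'):
    for b in blobs(im,col,300): print(col,b.reshape(-1,2).mean(0).round(),onplane(c,b,.005),onplane(c,b,.064))
E
```

```text
t 5.25 tcp [594.6 204.2  89.2] yaw 75.0 tilt z [-0. -0. -1.] F [ 0.3  0.1 -0.8] w 9.8 ff 30.4
orange [ 32. 116.] [480.2   6.1  82.7  53.8  26. ] [493.3  62.2  61.2  39.8  26. ]
orange [321.  17.] [467.8 239.3  95.9  22.3  75.1] [484.1 234.8  71.   16.5  75.1]
blue [320. 217.] [618.8 198.7 142.8  43.2 -14.6] [595.9 204.8 105.7  32.  -14.6]
```

View pics/w3.png

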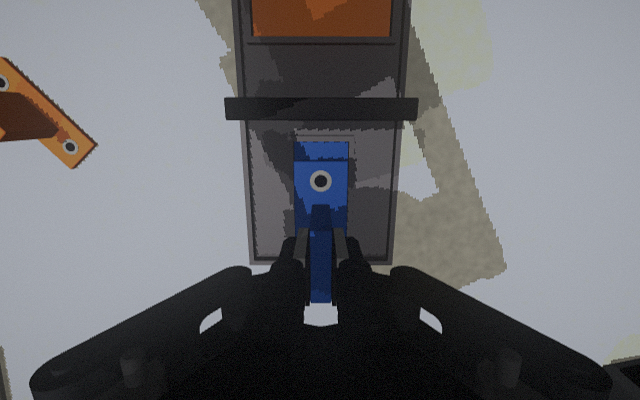

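The bracket hangs square over the blue cell: foot edge at row 161, cell edge at row 141, handle at row 108. One numeric check of the foot and cell edges before lowering.

```bash

python3 - <<'E'
from h import *
c=bot.get_calibration('wrist')
a=np.radians(-15); X=np.array([np.cos(a),np.sin(a)]);Y=np.array([-X[1],X[0]])
T=np.array([.5946,.2042])
for n,uv,z in(('hole',(320.5,181),.0763),('foot L',(294,161),.0763),('foot R',(349,161),.0763),('cell L',(293,141),.004),('cell R',(349,141),.004)):
    d=ray(c,uv,z)[:2]-T; print(n,(1000*d@X).round(1),(1000*d@Y).round(1))
E
```

```text
hole -31.0 1.1
foot L -42.0 -13.3
foot R -42.1 16.5
cell L -46.6 -20.3
cell R -46.6 23.3
```

Emit:
servo_tool:
  plan:
    - {"dx": 0,"dy": 0,"dz": -0.6,"twist": 0}
    - {"dx": 0,"dy": 0,"dz": -0.6,"twist": 0}
    - {"dx": 0,"dy": 0,"dz": -0.3,"twist": 0}
    - {"dx": 0,"dy": 0,"dz": -0.1,"twist": 0}
    - {"dx": 0,"dy": 0,"dz": -0.03,"twist": 0}
    - {"dx": 0,"dy": 0,"dz": 0,"twist": 0}
    - {"dx": 0,"dy": 0,"dz": 0,"twist": 0}

```text
t: 6.18
ee_pos: [0.5949, 0.2049, 0.0245]
orientation: [0.001, 0.131, 0.991, 0.0]
contact_force: [-0.4, -0.4, 0.3]
width: 0.111
finger_force: 30.4
```

Emit:
servo_tool:
  plan:
    - {"dx": 0,"dy": 0,"dz": -0.04,"twist": 0}
    - {"dx": 0,"dy": 0,"dz": -0.02,"twist": 0}
    - {"dx": 0,"dy": 0,"dz": 0,"twist": 0}

```text
t: 6.55
ee_pos: [0.5946, 0.2048, 0.0219]
orientation: [0.0, 0.13, 0.991, 0.0]
contact_force: [-3.0, -0.1, 5.0]
width: 0.112
finger_force: 31.2
```

Emit:
servo_tool:
  plan:
    - {"dx": 0,"dy": 0,"dz": 0,"twist": 0}
    - {"dx": 0,"dy": 0,"dz": 0,"twist": 0}
    - {"dx": 0,"dy": 0,"dz": 0.5,"twist": 0}
    - {"dx": 0,"dy": 0,"dz": 1.0,"twist": 0}
    - {"dx": 0,"dy": 0,"dz": 1.0,"twist": 0}
    - {"dx": 0,"dy": 0,"dz": 1.0,"twist": 0}
  gripper: 28

```text
t: 7.3
ee_pos: [0.5947, 0.2048, 0.1643]
orientation: [0.001, 0.131, 0.991, 0.0]
contact_force: [1.1, -0.7, -0.2]
width: 0.328
finger_force: 0.0
```

Emit:
servo_tool:
  plan:
    - {"dx": -0.214,"dy": -0.341,"dz": 0.2,"twist": -0.173}
    - {"dx": -0.214,"dy": -0.341,"dz": 0,"twist": -0.173}
    - {"dx": -0.214,"dy": -0.341,"dz": 0,"twist": -0.173}
    - {"dx": -0.214,"dy": -0.341,"dz": 0,"twist": -0.173}
    - {"dx": -0.214,"dy": -0.341,"dz": 0,"twist": -0.173}
    - {"dx": -0.214,"dy": -0.341,"dz": 0,"twist": -0.173}
    - {"dx": -0.214,"dy": -0.341,"dz": 0,"twist": -0.173}
    - {"dx": -0.214,"dy": -0.341,"dz": 0,"twist": -0.173}
  gripper: 50

```text
t: 8.3
ee_pos: [0.526, 0.0952, 0.1709]
orientation: [0.001, 0.735, 0.678, 0.001]
contact_force: [0.0, -1.0, -0.5]
width: 0.587
finger_force: 0.0
```

Emit:
servo_tool:
  plan:
    - {"dx": -0.214,"dy": -0.341,"dz": 0,"twist": -0.173}
    - {"dx": -0.214,"dy": -0.341,"dz": 0,"twist": -0.173}
    - {"dx": -0.214,"dy": -0.341,"dz": 0,"twist": -0.173}
    - {"dx": -0.214,"dy": -0.341,"dz": 0,"twist": -0.173}
    - {"dx": -0.214,"dy": -0.341,"dz": 0,"twist": -0.173}
    - {"dx": -0.214,"dy": -0.341,"dz": 0,"twist": -0.173}
    - {"dx": 0,"dy": 0,"dz": 0,"twist": 0}

```text
t: 9.18
ee_pos: [0.4747, 0.0132, 0.1707]
orientation: [0.0, 0.974, 0.227, 0.001]
contact_force: [-0.0, -1.2, 0.1]
width: 0.583
finger_force: 0.0
```

```bash

python3 - <<'E'
from h import *
pose()
im,c=grab('wrist','w4.png')
for b in blobs(im,'orange',300): print('w',b.reshape(-1,2).mean(0).round(),onplane(c,b,.005))
im,c=grab('top','top2.png')
for b in blobs(im,'orange',100): print('t',b.reshape(-1,2).mean(0).round(),onplane(c,b,.005))
for b in blobs(im,'blue',100): print('t blue',b.reshape(-1,2).mean(0).round(),onplane(c,b,.005))
cv2.imwrite('pics/t2c.png',cv2.resize(im[150:270,200:340],None,fx=4,fy=4)[:,:,::-1])
E
```

```text
t 9.18 tcp [474.7  13.2 170.7] yaw -63.8 tilt z [ 0.002 -0.    -1.   ] F [-0.  -1.2  0.1] w 49.8 ff 0.0
w [320. 176.] [475.7  15.2  81.9  29.5  26.3]
w [107.  93.] [458.4 243.2  92.9  40.   74.9]
t [315. 229.] [461.    6.8  52.5  29.3  26.6]
t [247. 229.] [459.6 241.   94.7  42.2  74.9]
t blue [258. 191.] [595.  204.4  95.9  40.8 -15. ]
t blue [277.  79.] [1012.5  145.3  229.5  167.1  -89.8]
```

View pics/t2c.png

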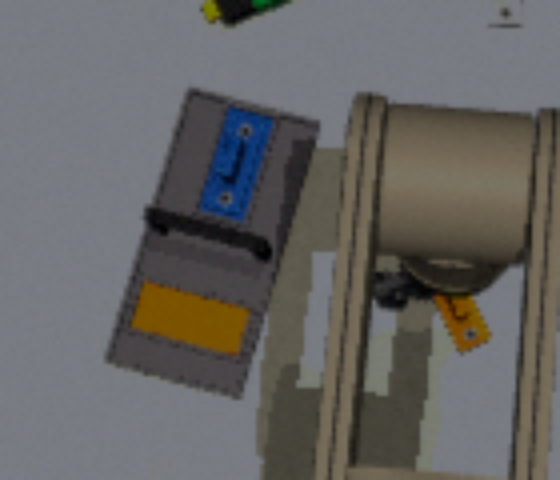

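The crop shows the blue bracket in its cell at (235,162) with both holes visible, and the tray unmoved. Now I'll pick the orange one.

Emit:
servo_tool:
  plan:
    - {"dx": 0.02,"dy": 0.04,"dz": -0.9,"twist": 0}
    - {"dx": 0,"dy": 0,"dz": -0.9,"twist": 0}
    - {"dx": 0,"dy": 0,"dz": -0.9,"twist": 0}
    - {"dx": 0,"dy": 0,"dz": -0.7,"twist": 0}
    - {"dx": 0,"dy": 0,"dz": -0.3,"twist": 0}
    - {"dx": 0,"dy": 0,"dz": -0.12,"twist": 0}
    - {"dx": 0,"dy": 0,"dz": 0,"twist": 0}

```text
t: 10.15
ee_pos: [0.4761, 0.0154, 0.0173]
orientation: [0.0, 0.974, 0.227, 0.001]
contact_force: [0.0, 0.3, -0.1]
width: 0.588
finger_force: 0.0
```

Emit:
servo_tool:
  plan:
    - {"dx": 0,"dy": 0,"dz": 0,"twist": 0}
    - {"dx": 0,"dy": 0,"dz": 0,"twist": 0}
    - {"dx": 0,"dy": 0,"dz": 0,"twist": 0}
    - {"dx": 0,"dy": 0,"dz": 0,"twist": 0}
  gripper: 4

```text
t: 10.65
ee_pos: [0.4759, 0.0153, 0.0172]
orientation: [0.0, 0.974, 0.227, 0.001]
contact_force: [-1.7, -0.2, 5.5]
width: 0.115
finger_force: 34.5
```

Emit:
servo_tool:
  plan:
    - {"dx": 0,"dy": 0,"dz": 0.5,"twist": 0}
    - {"dx": 0,"dy": 0,"dz": 0.9,"twist": 0}
    - {"dx": 0,"dy": 0,"dz": 0.9,"twist": 0}
    - {"dx": -0.06,"dy": 0.65,"dz": 0.4,"twist": 0.121}
    - {"dx": -0.06,"dy": 0.9,"dz": 0,"twist": 0.121}
    - {"dx": -0.06,"dy": 0.9,"dz": 0,"twist": 0.121}
    - {"dx": -0.06,"dy": 0.9,"dz": 0,"twist": 0.121}
    - {"dx": -0.06,"dy": 0.9,"dz": 0,"twist": 0.121}

```text
t: 11.65
ee_pos: [0.4629, 0.1864, 0.1242]
orientation: [-0.0, 0.861, 0.508, -0.0]
contact_force: [-0.8, -0.6, -0.1]
width: 0.113
finger_force: 33.6
```

Emit:
servo_tool:
  plan:
    - {"dx": -0.06,"dy": 0.9,"dz": 0,"twist": 0.121}
    - {"dx": -0.04,"dy": 0.5,"dz": -0.3,"twist": 0.124}
    - {"dx": 0,"dy": 0,"dz": -0.6,"twist": 0}
    - {"dx": 0,"dy": 0,"dz": 0,"twist": 0}
    - {"dx": 0,"dy": 0,"dz": 0,"twist": 0}

```text
t: 12.28
ee_pos: [0.4595, 0.2412, 0.0889]
orientation: [0.0, 0.794, 0.608, -0.0]
contact_force: [-0.3, 0.0, 0.1]
width: 0.107
finger_force: 33.6
```

```bash

python3 - <<'E'
from h import *
pose()
im,c=grab('wrist','w5.png')
E
```

```text
t 12.28 tcp [459.5 241.2  88.9] yaw -15.1 tilt z [-0. -0. -1.] F [-0.3  0.   0.1] w 9.1 ff 33.6
```

View pics/w5.png

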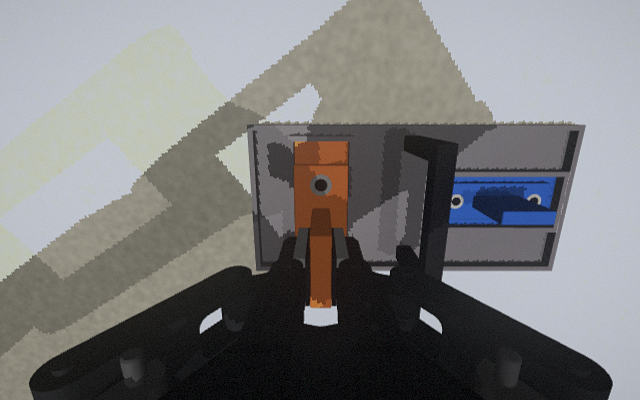

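The orange foot is centred over its cell (edge row 164, cell edge row 141, columns 293–349), and blue lies flat. Lowering now.

Emit:
servo_tool:
  plan:
    - {"dx": 0,"dy": 0,"dz": -0.6,"twist": 0}
    - {"dx": 0,"dy": 0,"dz": -0.6,"twist": 0}
    - {"dx": 0,"dy": 0,"dz": -0.3,"twist": 0}
    - {"dx": 0,"dy": 0,"dz": -0.1,"twist": 0}
    - {"dx": 0,"dy": 0,"dz": -0.04,"twist": 0}
    - {"dx": 0,"dy": 0,"dz": -0.03,"twist": 0}
    - {"dx": 0,"dy": 0,"dz": 0,"twist": 0}
    - {"dx": 0,"dy": 0,"dz": 0,"twist": 0}

```text
t: 13.32
ee_pos: [0.4596, 0.2415, 0.022]
orientation: [0.0, 0.794, 0.608, 0.0]
contact_force: [-0.7, -0.1, -0.3]
width: 0.112
finger_force: 33.6
```

Emit:
servo_tool:
  plan:
    - {"dx": 0,"dy": 0,"dz": -0.02,"twist": 0}
    - {"dx": 0,"dy": 0,"dz": -0.02,"twist": 0}
    - {"dx": 0,"dy": 0,"dz": 0,"twist": 0}

```text
t: 13.7
ee_pos: [0.4596, 0.2414, 0.0212]
orientation: [0.0, 0.794, 0.608, 0.0]
contact_force: [-5.6, -2.6, 11.2]
width: 0.109
finger_force: 35.2
```

Emit:
servo_tool:
  plan:
    - {"dx": 0,"dy": 0,"dz": 0,"twist": 0}
    - {"dx": 0,"dy": 0,"dz": 0,"twist": 0}
    - {"dx": 0,"dy": 0,"dz": 0.5,"twist": 0}
    - {"dx": 0,"dy": 0,"dz": 1.0,"twist": 0}
    - {"dx": 0,"dy": 0,"dz": 1.0,"twist": 0}
    - {"dx": 0,"dy": 0,"dz": 1.0,"twist": 0}
    - {"dx": 0,"dy": 0,"dz": 0.2,"twist": 0}
  gripper: 26

```text
t: 14.58
ee_pos: [0.4612, 0.2421, 0.1716]
orientation: [0.001, 0.794, 0.608, 0.003]
contact_force: [0.4, 0.5, 0.7]
width: 0.302
finger_force: 0.0
```

Emit:
servo_tool:
  plan:
    - {"dx": 0.85,"dy": -0.23,"dz": 0,"twist": 0}
    - {"dx": 0.85,"dy": -0.23,"dz": 0,"twist": 0}
    - {"dx": 0,"dy": 0,"dz": 0,"twist": 0}
    - {"dx": 0,"dy": 0,"dz": 0,"twist": 0}
  gripper: 42

```text
t: 15.08
ee_pos: [0.5263, 0.2228, 0.1668]
orientation: [-0.001, 0.794, 0.608, -0.001]
contact_force: [-0.3, 0.4, -0.2]
width: 0.491
finger_force: 0.0
```

```bash

python3 - <<'E'
from h import *
pose()
im,c=grab('wrist','w6.png')
b,d=grab('side','side2.png')
cv2.imwrite('pics/c6.png',np.hstack([im[:, 120:520],cv2.resize(b[200:320,220:340],(400,400))])[:,:,::-1])
for col in('orange','blue'):
    for k in blobs(im,col,300): print(col,k.reshape(-1,2).mean(0).round(),onplane(c,k,.009))
a=np.radians(-15); Y=np.array([-np.sin(a),np.cos(a)])
for s in(-52,0,52):
  p=np.array([.528,.223])+s/1000*Y; print('bar',s,proj(c,[*p,.07]).round())
E
```

```text
t 15.07 tcp [526.3 222.8 166.8] yaw -15.1 tilt z [-0.002 -0.001 -1.   ] F [-0.3  0.4 -0.2] w 41.9 ff 0.0
orange [256. 177.] [460.1 241.9  94.2  40.4  74.9]
blue [387. 179.] [594.4 205.3  93.9  40.1 -15. ]
bar -52 [322. 251.]
bar 0 [323. 195.]
bar 52 [323. 133.]
```

View pics/c6.png

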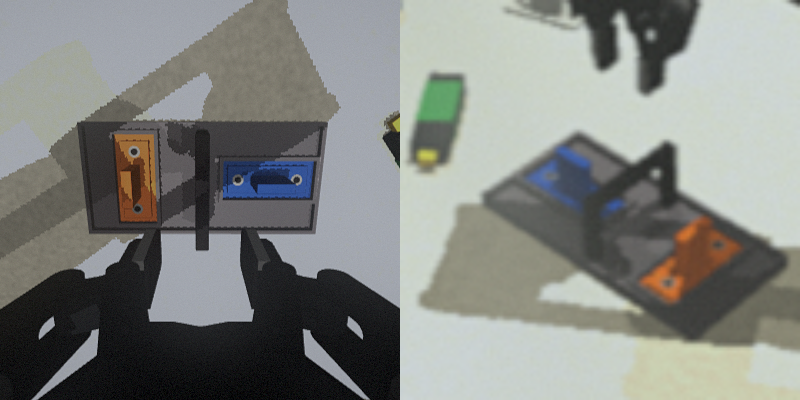

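The left panel shows the bar at column ~322 (full frame), as predicted. Both brackets are flat in their cells, centred to about 1 mm. Lowering onto the handle.

Emit:
servo_tool:
  plan:
    - {"dx": 0.025,"dy": 0.02,"dz": -0.8,"twist": 0}
    - {"dx": 0,"dy": 0,"dz": -0.9,"twist": 0}
    - {"dx": 0,"dy": 0,"dz": -0.7,"twist": 0}
    - {"dx": 0,"dy": 0,"dz": -0.4,"twist": 0}
    - {"dx": 0,"dy": 0,"dz": -0.2,"twist": 0}
    - {"dx": 0,"dy": 0,"dz": 0,"twist": 0}
    - {"dx": 0,"dy": 0,"dz": 0,"twist": 0}

```text
t: 16.05
ee_pos: [0.5293, 0.2241, 0.0494]
orientation: [0.0, 0.794, 0.608, 0.001]
contact_force: [1.1, -0.3, -0.4]
width: 0.495
finger_force: 0.0
```

Emit:
servo_tool:
  plan:
    - {"dx": 0,"dy": 0,"dz": 0,"twist": 0}
    - {"dx": 0,"dy": 0,"dz": 0,"twist": 0}
    - {"dx": 0,"dy": 0,"dz": 0,"twist": 0}
    - {"dx": 0,"dy": 0,"dz": 0,"twist": 0}
    - {"dx": 0,"dy": 0,"dz": 0,"twist": 0}
  gripper: 5
  force: 70

```text
t: 16.68
ee_pos: [0.5289, 0.224, 0.0491]
orientation: [0.0, 0.794, 0.608, 0.001]
contact_force: [-2.2, -1.4, 6.1]
width: 0.122
finger_force: 69.4
```

Emit:
servo_tool:
  plan:
    - {"dx": 0,"dy": 0,"dz": 0.05,"twist": 0}
    - {"dx": 0,"dy": 0,"dz": 0.1,"twist": 0}
    - {"dx": 0,"dy": 0,"dz": 0.2,"twist": 0}
    - {"dx": 0,"dy": 0,"dz": 0.3,"twist": 0}
    - {"dx": 0,"dy": 0,"dz": 0.2,"twist": 0}
    - {"dx": 0,"dy": 0,"dz": 0.1,"twist": 0}
    - {"dx": 0,"dy": 0,"dz": 0.05,"twist": 0}
    - {"dx": 0,"dy": 0,"dz": 0,"twist": 0}

```text
t: 17.68
ee_pos: [0.5283, 0.2237, 0.088]
orientation: [-0.0, 0.794, 0.608, -0.0]
contact_force: [-0.2, -0.1, -4.3]
width: 0.12
finger_force: 68.3
```

```bash

python3 - <<'E'
from h import *
pose()
im,c=grab('wrist','w7.png')
b,d=grab('side','side3.png')
cv2.imwrite('pics/c7.png',np.hstack([im[:, 120:520],cv2.resize(b[200:320,220:340],(400,400))])[:,:,::-1])
E
```

```text
t 17.68 tcp [528.3 223.7  88. ] yaw -15.1 tilt z [-0. -0. -1.] F [-0.2 -0.1 -4.3] w 10.2 ff 68.3
```

View pics/c7.png

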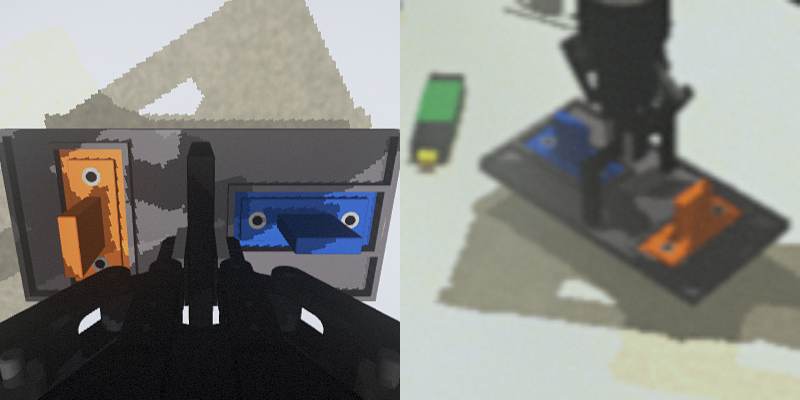

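The tray hangs level with both brackets seated: rim at row 128 and horizontal, load 4.3 N. Next I'll lift it and carry it over with ramps.

Emit:
servo_tool:
  plan:
    - {"dx": 0,"dy": 0,"dz": 0.1,"twist": 0}
    - {"dx": 0,"dy": 0,"dz": 0.2,"twist": 0}
    - {"dx": 0,"dy": 0,"dz": 0.35,"twist": 0}
    - {"dx": 0,"dy": 0,"dz": 0.4,"twist": 0}
    - {"dx": 0,"dy": -0.1,"dz": 0.4,"twist": 0}
    - {"dx": 0,"dy": -0.2,"dz": 0.3,"twist": 0}
    - {"dx": 0,"dy": -0.35,"dz": 0.2,"twist": 0}
    - {"dx": 0,"dy": -0.5,"dz": 0.07,"twist": 0}

```text
t: 18.77
ee_pos: [0.5285, 0.1766, 0.1694]
orientation: [0.0, 0.794, 0.608, 0.0]
contact_force: [0.4, -0.3, -4.8]
width: 0.126
finger_force: 68.3
```

Emit:
servo_tool:
  plan:
    - {"dx": 0.027,"dy": -0.6,"dz": 0,"twist": 0}
    - {"dx": 0.027,"dy": -0.6,"dz": 0,"twist": 0}
    - {"dx": 0.027,"dy": -0.6,"dz": 0,"twist": 0}
    - {"dx": 0.027,"dy": -0.6,"dz": 0,"twist": 0}
    - {"dx": 0.027,"dy": -0.6,"dz": 0,"twist": 0}
    - {"dx": 0.027,"dy": -0.6,"dz": 0,"twist": 0}
    - {"dx": 0.027,"dy": -0.6,"dz": 0,"twist": 0}
    - {"dx": 0.027,"dy": -0.6,"dz": 0,"twist": 0}

```text
t: 19.77
ee_pos: [0.5361, -0.0163, 0.1682]
orientation: [-0.0, 0.794, 0.608, -0.001]
contact_force: [-0.2, -0.3, -5.1]
width: 0.121
finger_force: 68.3
```

Emit:
servo_tool:
  plan:
    - {"dx": 0.027,"dy": -0.6,"dz": 0,"twist": 0}
    - {"dx": 0.027,"dy": -0.6,"dz": 0,"twist": 0}
    - {"dx": 0.027,"dy": -0.6,"dz": 0,"twist": 0}
    - {"dx": 0.027,"dy": -0.6,"dz": 0,"twist": 0}
    - {"dx": 0.027,"dy": -0.6,"dz": 0,"twist": 0}
    - {"dx": 0.027,"dy": -0.6,"dz": 0,"twist": 0}
    - {"dx": 0.027,"dy": -0.6,"dz": 0,"twist": 0}
    - {"dx": 0.027,"dy": -0.6,"dz": 0,"twist": 0}

```text
t: 20.78
ee_pos: [0.5446, -0.208, 0.1683]
orientation: [-0.0, 0.794, 0.608, -0.0]
contact_force: [-0.4, -0.3, -4.6]
width: 0.123
finger_force: 68.3
```

Emit:
servo_tool:
  plan:
    - {"dx": 0.02,"dy": -0.6,"dz": 0,"twist": 0}
    - {"dx": 0,"dy": -0.5,"dz": 0,"twist": 0}
    - {"dx": 0,"dy": -0.35,"dz": 0,"twist": 0}
    - {"dx": 0,"dy": -0.2,"dz": 0,"twist": 0}
    - {"dx": 0,"dy": -0.1,"dz": 0,"twist": 0}
    - {"dx": 0,"dy": 0,"dz": 0,"twist": 0}
    - {"dx": 0,"dy": 0,"dz": 0,"twist": 0}

```text
t: 21.65
ee_pos: [0.5466, -0.2757, 0.1689]
orientation: [-0.0, 0.794, 0.609, 0.0]
contact_force: [0.6, -0.4, -4.4]
width: 0.123
finger_force: 68.3
```

```bash

python3 - <<'E'
from h import *
pose()
im,c=grab('wrist','w8.png')
b,d=grab('side','side4.png'); t,ct=grab('top','top4.png')
cv2.imwrite('pics/c8.png',np.vstack([np.hstack([im[:,100:540][:,:,:],]),])[:,:,::-1])
cv2.imwrite('pics/c8.png',np.hstack([cv2.resize(im,(400,250)),cv2.resize(t[130:270,300:524],(400,250))])[:,:,::-1])
for col in('orange','blue'):
    for k in blobs(im,col,300): print(col,k.reshape(-1,2).mean(0).round(),onplane(c,k,.129))
print(proj(d,(.5465,-.277,.12)))
E
```

```text
t 21.65 tcp [ 546.6 -275.7  168.9] yaw -15.0 tilt z [ 0.  0. -1.] F [ 0.6 -0.4 -4.4] w 10.5 ff 68.3
orange [213. 214.] [ 476.3 -256.5   92.7   45.9   74.9]
blue [425. 220.] [ 612.  -296.3   92.6   43.6  -14.9]
[352.3946821  154.70200557]
```

View pics/c8.png

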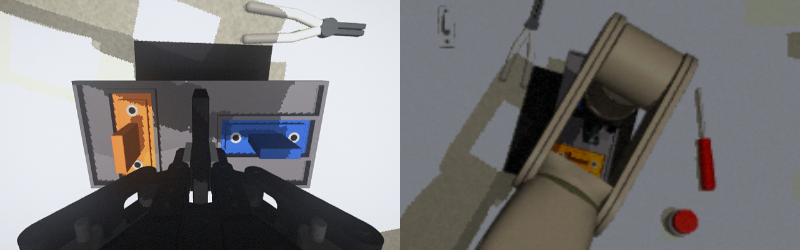

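The wrist picture shows the tray level (rim at row 80) with both brackets seated, over the mat centre with its underside at about 12 cm.

Emit:
servo_tool:
  plan:
    - {"dx": 0,"dy": 0,"dz": 0,"twist": 0}
    - {"dx": 0,"dy": 0,"dz": 0,"twist": 0}
    - {"dx": 0,"dy": 0,"dz": 0,"twist": 0}
    - {"dx": 0,"dy": 0,"dz": 0,"twist": 0}

```text
t: 22.3
ee_pos: [0.5464, -0.2762, 0.1688]
orientation: [-0.0, 0.794, 0.608, -0.0]
contact_force: [0.5, 0.1, -3.9]
width: 0.122
finger_force: 68.3
```

```bash
python3 -c "
from h import *
pose(); print(bot.finish_job())"
```

```text
t 22.3 tcp [ 546.4 -276.2  168.8] yaw -15.1 tilt z [-0.  0. -1.] F [ 0.5  0.1 -3.9] w 10.5 ff 68.3
the job is handed in; nothing more can be done
None
```

I handed the job in at 22.3 s: both brackets lie flat in the compartments of their own colour, and the arm is holding the tray level by its handle over the mat's centre, with its underside about 12 cm above the bench.

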